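# Lift and reseat the plunger of the large dial indicator on a crankshaft truing bench

### The job

Check that the large-dial indicator on the truing bench is not sticking: with the fingertips, gently press the thumb pad of its lift lever well down, past half its travel, so that its plunger is held clear of the crankshaft for a moment, then ease the lever back up under the finger, without letting it snap, until the plunger sits on the shaft again, and withdraw. Leave the small-dial indicator, the dial heads, the crankshaft and the loose parts alone.

Things in the scene. Friction and masses are not known exactly. Their poses are not given: they have to be found in the camera images.
- large_pad: thumb pad of the large indicator's lift lever, the thing to press: black plate 16 x 22 x 5 mm (x, y, z). Origin: centre of its top face, 259 mm above the table at rest; z up out of that face, y outward along the lever, away from its pivot 40 mm behind, about which the pad swings down and tips. It stands 52 mm beside the plunger's axis. Free space above and beyond it
- large_lever (a joint): the large indicator's lift lever, rad: 0 at rest (plunger on the shaft), 0.40 fully down. Per 0.1 rad the pad's middle sinks 4 mm and the plunger rises 1.2 mm; half travel is 0.20 rad, 8 mm at the pad. A spring returns it: the pad takes about 1.5 N to start, 3.5 N at half travel, 6 N at the stop; let go, it snaps back at once (30 mm/s at the pad is slow)
- large_dial: round dial head of the large indicator, 58 mm across, 23 mm deep, facing its +x, with stem, plunger and plunger cap. Origin: on the plunger's vertical axis at table height; z up, lever out to +y. Dial centre at 212 mm, top at 241 mm; the cap on the plunger (11 mm across) reaches 266 mm above the table, 5 mm more when lifted. Do not touch
- small_indicator: the other indicator, same make but a 40 mm dial: post, arm, dial head, own lift lever. Leave alone. Origin: on its plunger's axis at table height; z up, dial facing +x, lever to +y with its pad centred at y = 52 mm, 241 mm above the table; cap up to 248 mm. Its post (13 mm thick, 210 mm high) stands at x = -97 mm, as does the large one's
- small_lever (a joint): lift lever of the small indicator, rad: 0 at rest, 0.40 fully down; must stay at rest
- bench: truing bench, fixed: grey bed 200 x 580 mm, headstock at its -y end, tailstock at +y, up to 186 mm high. Origin: at table height under the middle of the crankshaft, whose axis runs along y, 130 mm up. The indicators stand with plungers on the shaft 75 to 91 mm to either side of the middle; which is on which side varies. Dials face the bench's +x, levers point to its +y
- crank_pin (a point): centre of the crankpin, between the two spoked 84 mm webs of the crankshaft at the bench's middle, 21 mm from the shaft's axis; moves if the crankshaft is turned (it turns with little friction)
- spare_rod: loose steel connecting rod lying on the table beyond the bench, 113 mm long, 33 mm across its big end, 14 mm thick. Origin: underside of the big-end centre
- bearing: loose steel bearing ring lying flat on the robot's side of the bench, 52 mm across, bore 25 mm, 15 mm high. Origin: centre of its underside
- piston_pin: loose steel pin standing on end beyond the bench, 14 mm across, 46 mm high. Origin: centre of its underside
- mallet: loose copper-headed hammer lying beyond the bench, 240 mm long. Origin: on its underside

How it is judged (in metres and radians):
On the way, in this order (a step that is already met when the one before it is completed fails the run):
1. the large indicator's lever is held past half its travel (0.20 rad) by the fingertips on its thumb pad (value of joint large_lever above 0.2 rad and contact force between the fingers and large_pad above 0.5 N), for 0.3 s.
2. the lever is back at rest, the plunger on the shaft (value of joint large_lever below 0.03 rad), for 0.2 s.
At the end, for the whole second after the job is handed in: after the press, both levers are at rest (under 0.03 rad), the crankpin is within 3 mm and each loose part within 10 mm of where it was at the start, and the robot touches nothing (value of joint each of large_lever, small_lever below 0.03 rad and distance of crank_pin from where it was at the start of the episode below 0.003 m and distance of each of spare_rod, bearing, piston_pin, mallet from where it was at the start of the episode below 0.01 m).
It fails at once if the pad is pressed harder than 25 N (contact force between the fingers and large_pad above 25 N).
It fails at once if the lever snaps back (faster than 4.5 rad/s, 180 mm/s at the pad) (velocity of joint large_lever below -4.5 rad/s).
It fails at once if the robot pushes on the large dial's head or its plunger (over 1 N) (contact force between any of the fingers, the arm and large_dial above 1 N).
It fails at once if the small indicator is touched (over 1 N) or its lever moved (contact force between any of the fingers, the arm and small_indicator above 1 N or value of joint small_lever above 0.05 rad).
It fails at once if the crankshaft is turned (crankpin moved over 3 mm), or a loose part is moved or lifted (over 10 mm) (distance of crank_pin from where it was at the start of the episode above 0.003 m or distance of any of spare_rod, bearing, piston_pin, mallet from where it was at the start of the episode above 0.01 m).
It also fails if it takes over 38 s, if anything falls off the work surface, if the arm or the gripper's body presses on something with over 40 N, if the wrist force passes 120 N, or if a joint passes its speed limit or range.

### The arm

A 7-joint arm with a two-finger parallel gripper is mounted at the origin on the work surface. World frame = base frame: x ahead of the robot, y to its left, z up, the work surface at z = 0. Lengths are in mm, angles in rad, forces in N, time in s.
With the tool pointing down it reaches from about 400 to 900 mm from the base axis. Payload 5.6 kg.
Tool frame: the origin (TCP) lies midway between the tips of the shut fingers; the grasp point (between the pads) lies 19 mm behind it; z points along the fingers, y is the line along which they close (so a half turn about z gives the same grasp; the last joint's range is limited). The gripper opens to 92 mm and grips with 3 to 60 N. Pads are 20 mm wide; open, the fingers measure 128 mm over their backs; the gripper's body (75 mm by 189 mm) begins 69 mm behind the grasp point.
Start: joints at [-1.229, 0.468, -0.012, 1.603, 0.006, 1.071, -0.056], TCP at [244.034, 602.459, 214.592] pointing down, gripper open.
Joint ranges: [-2.53, 2.53], [-0.31, 2.02], [-1.57, 1.55], [0.28, 2.44], [-1.29, 4.43], [0.15, 1.84], [-2.92, 2.92]. Speed limits (rad/s): [2.57, 2.57, 3.14, 3.14, 3.14, 3.14, 3.14].

### API

Orientations are given as a rotation vector (axis times angle).
In Python, from cell import robot, grip, kin, viewer gives the robot as it stands. Calls block until the motion is done:
- robot.movep(position, orientation): joint-space move of the TCP to a pose.
- robot.servo_line(position, feed=150, rotation=None): straight line of the TCP; rotation=None keeps the orientation; feed is the mean speed in mm/s.
- robot.goto_joints(angles): joint-space move.
- grip(opening, newtons=None): opening from 0.0 (shut) to 1.0 (fully open); newtons is the grip in N (None keeps the last); returns when the fingers have stopped.
- robot.hold(seconds).
- kin.ik(position, orientation): joint angles nearest the present ones, or None.
- robot.observe(): the state.
- viewer.read_camera(name): name is "side" or "top"; returns the picture (384x512x3 uint8, red, green, blue); there is no depth.
- viewer.camera_info(name): a dict with "camera_matrix" (3x3 intrinsics, pixels), "R" (3x3) and "t" (3): a world point X has camera coordinates R X + t. Camera axes: x right, y down, z forward; pixel columns grow to the right and rows downward; lengths in mm; the calibration is good to about 2 mm. A picture is of the moment at which its call begins. camera_info takes no time and is no camera call.
A pose or a line that the arm cannot do raises robot.IKError and nothing moves.
- robot.job_done(): hands the job in; it is judged then, once.
Trained networks look in the newest picture that a camera, given by its name, has taken for a name from the list of things; names that differ only in an ending like _2 or _b are one class to them, and where a whole thing is asked for, a point or a joint stands for the part that bears it (a point fixed in the world has none). Each returns a list of dicts, best first, with "confidence" (0 to 1); they miss things now and then, are a little off and sometimes report something else, mostly with a low value. They report only what shows in the picture. A call takes as long as a camera call.
- viewer.silhouettes(name, camera): "mask" (384x512 bool, what is visible of it).
- viewer.pinpoint(name, camera): "at" ([x, y, z] in mm, in the coordinates of the camera as it stood for that picture, good to about 4 mm: a listed point, or the origin of a listed thing).
The state is a dict: "t": time; "joints": joint angles; "joint_velocities": joint speeds; "joint_torque": joint torques, N m; "tcp_pos": TCP position; "tcp_rot": TCP orientation; "contact_force": force on the tool from outside, world axes, zero at the start; "wrist_torque": the same for the moment, N m; "grip_width": opening from 0.0 (shut) to 1.0 (fully open); "grip_force": force on a finger pad.
Only numpy, scipy, OpenCV 4.12 (cv2) and the standard library are available. Lean on these libraries where they do the work, as an engineer would, in place of code of your own. Each camera call takes 0.05 s, during which the arm holds its last target. There are 200 camera calls.

## Working session

There is one attempt and no reset: what is moved stays moved. The work goes in short steps, each a Python script; the robot and the scene stay as the last script left them, time stands still between calls to the robot, and variables do not carry over. Pictures are saved under pics/ and viewed, at most 10 in all, crops included, and the job is handed in when it is done.

```bash
mkdir -p pics; cat > h.py <<'E'
import numpy as np, cv2
from cell import robot, grip, kin, viewer
def info(c):
    i=viewer.camera_info(c); return np.array(i["camera_matrix"]),np.array(i["R"]),np.array(i["t"])
def world(c,p):
    K,R,t=info(c); return R.T@(np.array(p)-t)
def pix(c,X):
    K,R,t=info(c); q=K@(R@np.array(X)+t); return q[:2]/q[2]
def ray(c,uv):
    K,R,t=info(c); d=R.T@np.linalg.inv(K)@np.array([*uv,1]); return -R.T@t,d
def atz(c,uv,z):
    o,d=ray(c,uv); return o+d*(z-o[2])/d[2]
E
python3 - <<'E'
from h import *
np.set_printoptions(precision=1,suppress=True)
ims=[]
for c in("side","top"):
    im=viewer.read_camera(c); cv2.imwrite(f"pics/{c}0.png",cv2.resize(im[:,:,::-1],(800,600)))
    K,R,t=info(c); print(c,-R.T@t,R[2],K[0,0])
    for n in("large_pad","large_dial","small_indicator","bench","crank_pin"):
        for r in viewer.pinpoint(n,c)[:2]: print(c,n,round(r["confidence"],2),world(c,r["at"]),pix(c,world(c,r["at"])))
o=robot.observe(); print(o["t"],o["tcp_rot"],o["contact_force"])
E
```

```text
side [ -14.2 -743.3  911.3] [ 0.5  0.6 -0.6] 445.35724528083847
side large_pad 0.57 [544.5 167.  262.2] [228.2 135.1]
side large_dial 0.62 [379.   94.9   5.7] [195.2 240.2]
side bench 0.96 [559.5  20.1   4.2] [261.7 230.7]
top [ 355.6   52.  1179.3] [ 0.2 -0.  -1. ] 483.3458959102501
top large_pad 0.67 [549.7 165.2 259.9] [195.7 202.3]
top large_pad 0.43 [711.   63.1   0. ] [245.4 156.1]
top bench 0.84 [561.9  26.2   2.5] [265.9 212.1]
top crank_pin 0.7 [562.2  24.3 111.1] [266.9 203.4]
0.6 [ 0.6  3.1 -0. ] [-1.1  0.2 -0.2]
```

View pics/side0.png

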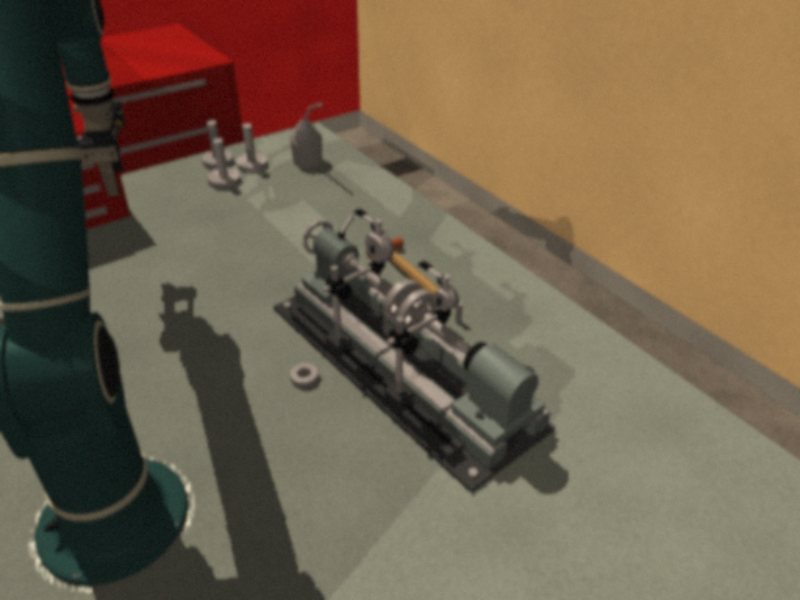

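View pics/top0.png

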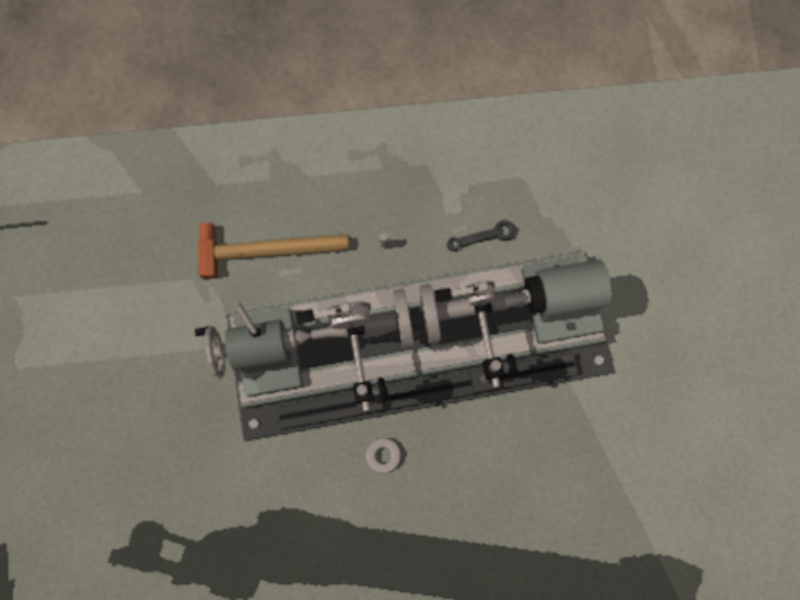

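The top view shows the large dial on the left at (350,315), with its black pad at (303,316). The small one is on the right at (482,295), with its pad at (441,295). This agrees with the network's pad position, so I'll refine it with silhouettes.

```bash
python3 - <<'E'
from h import *
np.set_printoptions(precision=1,suppress=True)
for c in("side","top"):
    im=viewer.read_camera(c)
    for n in("large_pad","large_dial","small_indicator"):
        for r in viewer.silhouettes(n,c)[:2]:
            m=r["mask"]; v,u=np.nonzero(m); ctr=(u.mean(),v.mean())
            print(c,n,round(r["confidence"],2),m.sum(),np.array(ctr),u.min(),u.max(),v.min(),v.max(),"at259",atz(c,ctr,257.5))
    if c=="top":
        cv2.imwrite("pics/topc.png",cv2.resize(im[170:250,135:355,::-1],None,fx=3.6,fy=3.6,interpolation=cv2.INTER_CUBIC))
        # bench front edge of dark bed, table-height corners in 800x600 picture
        for p in((248,438),(613,375)): print(atz(c,np.array(p)*.64,5))
    else: cv2.imwrite("pics/sidec.png",cv2.resize(im[120:240,170:310,::-1],None,fx=4.5,fy=4.5,interpolation=cv2.INTER_CUBIC))
E
```

```text
side large_dial 0.63 316 [242.2 155.3] 234 251 141 166 at259 [524.6  67.5 257.5]
side large_dial 0.54 237 [194.5 239.3] 186 203 232 247 at259 [ 269.8 -135.2  257.5]
side small_indicator 0.92 959 [267.2 212.7] 247 292 167 259 at259 [ 443.4 -153.4  257.5]
side small_indicator 0.49 12187 [268.6 232.9] 175 354 138 314 at259 [ 407.4 -206.9  257.5]
top large_dial 0.95 329 [224.1 200.9] 211 235 193 208 at259 [547.3 110.4 257.5]
top small_indicator 0.67 997 [308.4 214.5] 278 330 180 249 at259 [504.  -49.3 257.5]
[422.7 298.5   5. ]
[ 461.5 -272.4    5. ]
```

View pics/topc.png

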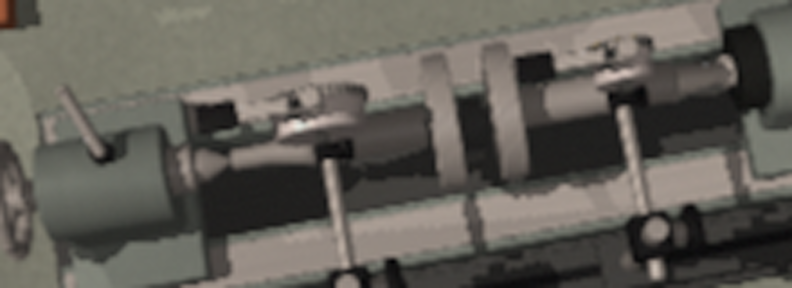

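View pics/sidec.png

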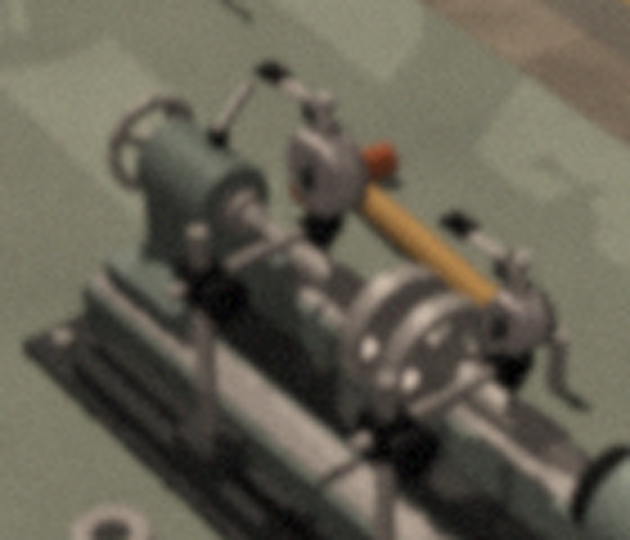

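In the top crop the large pad is at (214,115), full-image (194.4,201.9). In the side crop it is at (270,72), full-image (230,136). The small pad is at (283.3,188.6) in the top image and (271.8,169.3) in the side image. Next I triangulate both and check the heights against 259 and 241, then move over the pad.

```bash
cat >> h.py <<'E'
def tri(pt,ps):
    A=[];b=[]
    for c,p in(("top",pt),("side",ps)):
        o,d=ray(c,p); d=d/np.linalg.norm(d); P=np.eye(3)-np.outer(d,d); A.append(P); b.append(P@o)
    return np.linalg.lstsq(np.vstack(A),np.hstack(b),rcond=None)[0]
E
python3 - <<'E'
from h import *
from scipy.spatial.transform import Rotation as Ro
np.set_printoptions(precision=2,suppress=True)
L=tri((194.4,201.9),(230,136)); S=tri((283.3,188.6),(271.8,169.3)); print(L,S)
print(atz("top",(194.4,201.9),257.5),atz("side",(230,136),257.5),atz("top",(283.3,188.6),239.5),atz("side",(271.8,169.3),239.5))
d=L-S; print("yaw pads",np.arctan2(-d[0],d[1]))
R0=Ro.from_rotvec(robot.observe()["tcp_rot"]); print(R0.as_matrix())
E
```

```text
[551.31 168.31 256.44] [564.43  -8.32 240.97]
[551.31 168.07 257.5 ] [550.15 166.9  257.5 ] [563.99  -8.   239.5 ] [566.6   -6.91 239.5 ]
yaw pads 0.07415275554314642
[[-0.93  0.38  0.  ]
 [ 0.38  0.93  0.  ]
 [-0.    0.   -1.  ]]
```

The heights and the pad spacing come out right: (550.5,167.3,259), yaw 0.07. I'll shut the gripper, go above the pad and look again.

```bash
cat >> h.py <<'E'
from scipy.spatial.transform import Rotation as Ro
yaw=0.07; E_=np.array([np.cos(yaw),np.sin(yaw),0]); U=np.array([-np.sin(yaw),np.cos(yaw),0])
PAD=np.array([550.5,167.3,259.])
def rot(s):
    y=s*E_; z=np.array([0,0,-1.]); return Ro.from_matrix(np.c_[np.cross(y,z),y,z]).as_rotvec()
AIM=PAD+5*U
E
python3 - <<'E'
from h import *
np.set_printoptions(precision=2,suppress=True)
o=robot.observe(); q0=np.array(o["joints"])
best=None
for s in(1,-1):
    q=kin.ik(list(AIM+[0,0,90]),list(rot(s)))
    print(s,q)
    if q is not None and (best is None or abs(np.array(q)-q0).max()<best[0]): best=(abs(np.array(q)-q0).max(),s)
s=best[1]; open("s","w").write(str(s))
grip(0.0,10)
p=np.array(o["tcp_pos"]); robot.servo_line([p[0],p[1],350],feed=150)
robot.movep(list(AIM+[0,0,90]),list(rot(s)))
robot.servo_line(list(AIM+[0,0,13]),feed=80)
robot.hold(0.3)
o=robot.observe(); print(o["t"],np.array(o["tcp_pos"]),np.array(o["contact_force"]),o["grip_width"])
a=viewer.read_camera("side")[100:190,190:300]; b=viewer.read_camera("top")[160:250,150:260]
cv2.imwrite("pics/near.png",cv2.resize(np.hstack([a,b])[:,:,::-1],(792,324),interpolation=cv2.INTER_CUBIC))
for c in("side","top"): print(pix(c,o["tcp_pos"]),pix(c,PAD))
E
```

```text
1 [-0.72  0.24  0.44  1.64 -0.11  1.28 -0.19]
-1 [-0.32  0.24 -0.05  1.62  0.01  1.29  2.84]
6.7083 [550.26 172.35 272.28] [-0.99  0.68 -0.22] 0.006058699096944246
[228.85 130.57] [230.01 135.44]
[191.13 201.15] [194.72 202.11]
```

View pics/near.png

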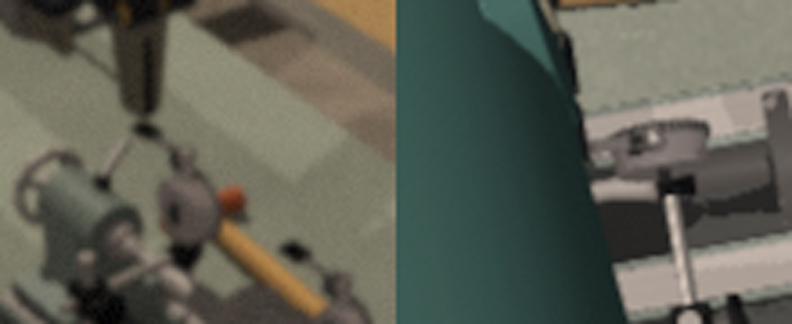

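The side view shows the shut fingertips at (143,118), directly above the pad at (147,130). The arm hides the pad in the top view. I'll press down in small steps, guarded by force.

```bash
python3 - <<'E'
from h import *
def f():
    return np.mean([robot.observe()["contact_force"] for _ in range(3)],0)
F0=f(); zc=None; log=[]; z=264.
robot.servo_line([*AIM[:2],z],feed=30)
while z>244:
    z-=1; robot.servo_line([*AIM[:2],z],feed=12); robot.hold(0.05)
    d=f()-F0; za=robot.observe()["tcp_pos"][2]; log.append((round(za,1),*np.round(d,1)))
    if zc is None and d[2]>0.8: zc=za
    if abs(d).max()>12 or (zc and za<zc-9.5) or (zc is None and z<=250): break
for l in log: print(*l)
a=viewer.read_camera("side")[100:190,190:300]
cv2.imwrite("pics/press.png",cv2.resize(a[:,:,::-1],(660,540),interpolation=cv2.INTER_CUBIC))
print(zc,robot.observe()["t"])
E
```

```text
263.1 0.1 0.2 -1.5
262.0 0.0 -0.2 -0.9
260.9 -0.2 -0.0 -0.5
260.0 0.4 0.2 -0.6
259.1 -0.9 -0.1 1.5
258.0 -0.6 0.7 1.3
257.0 -0.6 0.9 1.4
256.0 -0.2 0.7 1.4
255.0 0.5 1.2 2.4
254.1 -0.6 1.3 3.4
253.0 0.6 1.4 1.7
252.0 0.8 0.4 3.5
251.0 1.1 0.9 4.4
250.0 0.7 -0.3 3.4
249.1 -0.3 -1.6 3.9
259.11739216782934 11.775
```

View pics/press.png

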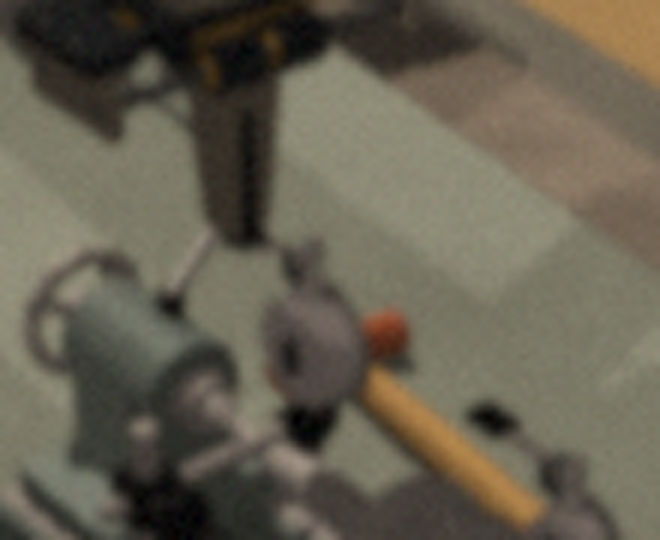

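The fingertip is seated on the pad at about (245,240), and the lever is about 10 mm down with a force that fits the spring. I'll go slightly deeper, hold, ease up slowly and withdraw.

```bash
python3 - <<'E'
from h import *
g=lambda z,f: robot.servo_line([*AIM[:2],z],feed=f)
F=lambda: (round(robot.observe()["t"],1),np.round(robot.observe()["tcp_pos"],1),np.round(np.mean([robot.observe()["contact_force"] for _ in range(5)],0),1))
g(247,8); robot.hold(0.7); print(F())
g(264,10); robot.hold(0.4); print(F())
g(350,100); robot.hold(0.3); print(F())
a=viewer.read_camera("side")[100:190,190:300]
cv2.imwrite("pics/end.png",cv2.resize(a[:,:,::-1],(660,540),interpolation=cv2.INTER_CUBIC))
E
```

```text
(12.9, array([550.3, 172. , 247.2]), array([ 0.3, -1.3,  5.3]))
(15.1, array([550.1, 172.3, 264. ]), array([-1. ,  0.2, -0.3]))
(16.4, array([550. , 172.2, 349.6]), array([ 0.2, -0.4, -0.5]))
```

View pics/end.png

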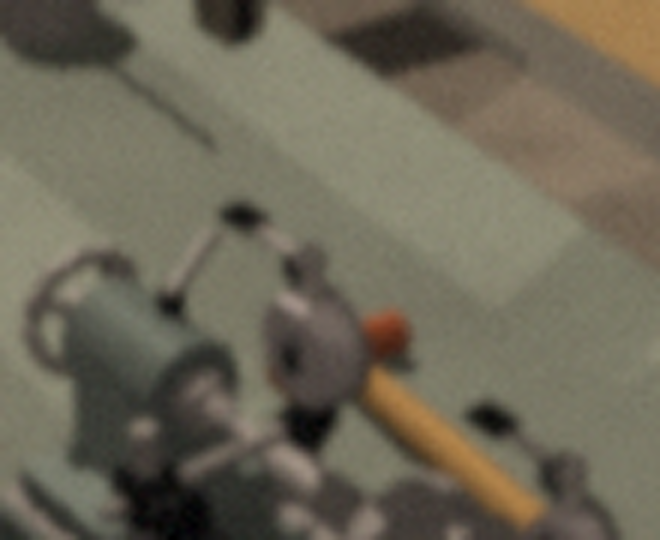

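The pad is back up at (241,215), its rest position in the earlier view, and the fingers are clear of everything at the top of the frame.

```bash
python3 -c "
from h import *
print(robot.job_done())"
```

```text
the job is handed in; nothing more can be done
None
```

I pressed the large indicator's lift lever about 12 mm down (roughly 0.3 rad by my estimate, at about 5 N), held it 0.7 s and eased it up at 10 mm/s; the last picture shows it back at rest with the arm clear, and the job is handed in (no verdict came back).

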